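Serve a tasting cheese from under the guard with tongs

ROBOT

A 6-joint arm with a two-finger parallel gripper is mounted at the origin on the work surface. World frame = base frame: x ahead of the robot, y to its left, z up, the work surface at z = 0. Lengths are in mm, angles in rad, forces in N, time in s.
With the tool pointing down it reaches from about 400 to 925 mm from the base axis. Payload 12.5 kg.
Tool frame: the origin (TCP) lies at the very end of the fingers, on their centre line; the grasp point (between the pads) lies behind it (env.grip_depth is the z of the grasp point in the tool frame, in mm); z points along the fingers, y is the line along which they close (so a half turn about z gives the same grasp; the last joint's range is limited). The gripper opens to 95 mm and grips with 3 to 60 N. Pads are 20 mm wide; open, the fingers measure 119 mm over their backs; the gripper's body (75 mm by 180 mm) begins 59 mm behind the grasp point.
Start: joints at [1.096, 0.491, 1.559, -0, 1.092, -0.106], TCP at [225.295, 583, 214.661] pointing down, gripper open.
Joint ranges: [-3.1, 3.1], [-0.84, 2.19], [0.05, 2.79], [-1.13, 4.28], [0.06, 2.93], [-2.69, 2.69]. Speed limits (rad/s): [2.22, 2.22, 2.79, 3.14, 3.14, 3.14].

INTERFACE

Orientations are given as [roll, pitch, yaw] about the fixed x, y, z axes, in that order (R = Rz(yaw) Ry(pitch) Rx(roll)).
In Python, from cell import env, optics gives the robot as it stands.
- The arm moves only by the tool step_arm, never from a script. Its argument "moves" is a list of rows, each an object of numbers: "tx", "ty", "tz": the shift along the tool's x, y, z in mm; "roll": the turn about the tool's z in rad. In form: [{"tx": .., "ty": .., "tz": .., "roll": ..}, ...]. A call has 1 to 12 rows; each row is the pose to reach, as a shift and turn from the pose commanded when the call began, along the tool's axes at that moment; what a row does not reach only later rows make up. A row lasts 1/12 s, in which the tool goes at most 41.7 mm and 7.16 degrees, less where a joint would pass 70% of its speed; a pose out of reach is approached as far as the arm can. A call with a gripper value outside its range is refused whole. "grip" is the finger opening in mm, from 0 to 95.1, set as the call begins (left out, the last holds). The fingers move at their own pace and stop on an object; the grip force is fixed at half the most. Time passes only in rows, so rows that repeat a pose let the fingers close. It gives the time, the measured TCP pose, the force, the opening and the grip force at its end, in the units of the state.
- env.state(): the state, without advancing time (a new reading comes with each control period).
- optics.read_camera(name): name is "scene" or "top" or "wrist"; returns a dict with "pixels" (384x512x3 uint8, blue, green, red), "mtx" (3x3 intrinsics, pixels), "view" (4x4, takes a point from world to camera coordinates). Camera axes: x right, y down, z forward; pixel columns grow to the right and rows downward; lengths in mm; the calibration is good to about 2 mm. A picture is of the moment at which its call begins. There is no depth.
- env.job_done(): hands the job in; it is judged then, once.
The state is a dict: "t": time; "joints": joint angles; "qvel": joint speeds; "tau": joint torques, N m; "eef_pos": TCP position; "tcp_rot": TCP orientation; "ft_force": force on the tool from outside, world axes, zero at the start; "moment": the same for the moment, N m; "opening": opening from 0.0 (shut) to 1.0 (fully open); "grip_force": force on a finger pad.
Only numpy, scipy, OpenCV 4.12 (cv2) and the standard library are available. Lean on these libraries where they do the work, as an engineer would, in place of code of your own. Each camera call takes 0.05 s, during which the arm holds its last target. There are 200 camera calls.

TASK

Take the spring tongs from their stand and use them to fetch the little red-waxed cheese from under the sneeze guard, and set it upright and gently (not dropped) inside the white ring on the round tasting board. Then put the tongs back upright in the stand. Only the tongs may touch the cheese, take care not to crush it, and leave the other cheeses, the jar and the cheese block where they are.

Things in the scene. Friction and masses are not known exactly. Their poses are not given: they have to be found in the camera images.
- tongs: Steel spring tongs, 150 mm tall, 60 g, standing tips down in the stand. Origin: midway between the tip ends, at their level; z runs up, y is the line along which the arms close. The bridge on top (14 x 40 x 10 mm, z 140 to 150 mm) carries two arms hinged at z 143 mm, splayed outwards to the tips. Grip both arms below the bridge, at the point tongs_grip; squeezing closes the tips.
- tongs_grip (a point): Point between the tongs' black grip plates, on their z axis 110 mm above the tip ends. The plates, 16 mm wide, z 95 to 118 mm, stand 4 mm proud of the arms; relaxed they splay, 56 mm over both at their lower edge and 51 mm at the upper. Springs push back with about 5 N here relaxed, 9 N when a cheese is held (the plates are then parallel, 47 mm over both).
- tong_left: The tongs' arm on their +y side, part of the tongs. Origin on its hinge, y 17 mm, z 143 mm of the tongs. Black tip 12 mm wide (x), 6 mm thick, 22 mm tall. Between the two tips: 54 mm relaxed; each 1 mm less over the grip plates gives about 3 to 4 mm less at the tips.
- tong_right: The tongs' arm on their -y side, mirror image of the left one. Origin on its hinge, y -17 mm, z 143 mm of the tongs.
- tong_stand: White ceramic block with a slot, 46 (x) x 104 (y) x 62 mm high, fixed. Origin: centre of its underside. The slot, open upwards, is 22 mm (x) by 80 mm (y), its floor 6 mm above the origin; the tongs stand in it with their y along the stand's y.
- display: Wooden display board, fixed, with a sneeze guard. Origin: underside of the board, amid the row of cheeses; x points away from the robot's side, y along the row. Board top z 18 mm, x -60 to 90, y -170 to 170 mm. The guard, a clear panel with steel edge bars, lies above the cheeses: z 168 to 176, x -34 to 79, y -164 to 164 mm, on two 10 mm posts at x 75, y +/-160 mm. Open on the robot's side.
- red_cheese: Little red-waxed cheese, an upright cylinder 30 mm across and 22 mm high, about 20 g, crushed by more than 8 N. Origin: centre of its underside, z up.
- yellow_cheese: The same in yellow wax; leave it where it is.
- black_cheese: The same in black wax; leave it where it is.
- tasting_board: Round dark wooden tasting board, 120 mm across, 12 mm thick, fixed, with a white painted ring of 70 mm inner diameter in its middle. Origin: centre of its underside; top at z 12 mm.
- jam_jar: Amber jar, 60 mm across, 85 mm high, loose bystander. Origin: centre of its underside.
- cheese_block: Pale yellow block of cheese, 93 x 50 x 40 mm, loose bystander. Origin: centre of its underside.
Things that resemble listed ones, but are neither listed nor needed, are in the scene too. Of the things that look like the tong_stand, the smallest one is meant. There is more than one size of the tasting_board; the one meant has the size given above.

How it is judged (in metres and radians):
On the way, in this order (a step that is already met when the one before it is completed fails the run):
1. the red cheese is lifted off the display by the tongs (contact force between tongs and red_cheese above 0.3 N and contact force between display and red_cheese below 0.02 N and height (world z) of red_cheese above 0.03 m), for 0.2 s.
2. the red cheese stands inside the white ring, let go by the tongs (horizontal distance between red_cheese and tasting_board below 0.02 m and z of red_cheese in the frame of tasting_board between 0.008 and 0.016 m and angle between red_cheese's own z axis and vertical below 0.15 rad and contact force between tongs and red_cheese below 0.05 N and linear speed of red_cheese below 0.02 m/s), for 0.3 s.
At the end, for the whole second after the job is handed in: The red cheese stands upright (within 0.15 rad) and still on the tasting board, its centre within 20 mm of the ring's centre, not touched by the tongs; the tongs stand still and upright (within 0.2 rad) in their stand, tips within 6 mm of the slot's floor (all of step 2 and z of tongs in the frame of tong_stand below 0.012 m and horizontal distance between tongs and tong_stand below 0.02 m and angle between tongs's own z axis and vertical below 0.2 rad and linear speed of tongs below 0.02 m/s).
It fails at once if the gripper or arm touches the red cheese (contact force between any of the fingers, the arm and red_cheese above 0.3 N).
It fails at once if a tong arm squeezes the red cheese with more than 8 N (contact force between any of tong_left, tong_right and red_cheese above 8 N).
It fails at once if the red cheese is dropped (faster than 0.45 m/s out of the tongs' hold) (linear speed of red_cheese above 0.45 m/s and contact force between tongs and red_cheese below 0.02 N).
It fails at once if another cheese, the jar or the block is moved by more than 15 mm (distance of any of yellow_cheese, black_cheese, jam_jar, cheese_block from where it was at the start of the episode above 0.015 m).
It also fails if it takes over 59 s, if anything falls off the work surface, if the arm or the gripper's body presses on something with over 40 N, if the wrist force passes 120 N, or if a joint passes its speed limit or range.

## Working session

There is one attempt and no reset: what is moved stays moved. The work goes in short steps, Python scripts to look and compute and a tool call to move; the robot and the scene stay as the last step left them, time stands still between calls to the robot, and variables do not carry over. Pictures are saved under pics/ and viewed, at most 10 in all, crops included, and the job is handed in when it is done.

Besides the shell and the picture viewer there is one more tool, called after ">>>" as name([rows], argument=value, ...), one row to a line, values as JSON. step_arm: Moves the arm, as the interface text tells. Its arguments: {"type":"object","properties":{"moves":{"type":"array"},"grip":{"type":"number"}},"required":["moves"]}

```bash
mkdir -p pics; ls; python3 - <<'E'
from cell import env, optics
import cv2,numpy as np,pickle
d={}
for n in ["scene","top","wrist"]:
    r=optics.read_camera(n); d[n]=r; cv2.imwrite(f"pics/{n}0.png",r["pixels"])
    print(n,np.round(r["mtx"],1).tolist(),np.round(r["view"],3).tolist())
pickle.dump(d,open("cams0.pkl","wb"))
print(env.state(),env.grip_depth)
E
```

```text
pics
scene [[397.8, 0.0, 259.5], [0.0, 397.8, 188.6], [0.0, 0.0, 1.0]] [[-0.357, 0.934, -0.018, 149.368], [0.619, 0.223, -0.753, -221.481], [-0.699, -0.28, -0.658, 1643.129], [0.0, 0.0, 0.0, 1.0]]
top [[432.2, 0.0, 246.9], [0.0, 432.2, 190.3], [0.0, 0.0, 1.0]] [[0.011, -1.0, 0.002, 14.802], [-0.995, -0.011, -0.103, 478.979], [0.103, -0.0, -0.995, 1599.886], [0.0, 0.0, 0.0, 1.0]]
wrist [[267.1, 0.0, 257.7], [0.0, 267.1, 192.1], [0.0, 0.0, 1.0]] [[0.361, 0.933, -0.001, -625.03], [0.892, -0.345, 0.292, -33.803], [0.272, -0.106, -0.956, 391.415], [0.0, 0.0, 0.0, 1.0]]
{'t': 0.15, 'joints': array([ 1.09639208e+00,  4.91459005e-01,  1.55929850e+00, -7.32273973e-06,
        1.09167712e+00, -1.05591319e-01]), 'qvel': array([-6.20508656e-04, -2.16794383e-03, -2.53660388e-03, -8.76751346e-05,
       -1.24399620e-03, -1.33514543e-03]), 'tau': array([ 1.92651714e-03, -6.12894988e+01, -2.58278954e+01,  6.92520803e-02,
        4.73718625e-02, -6.87316060e-05]), 'eef_pos': array([225.21749474, 582.83460289, 214.17619993]), 'tcp_rot': array([-3.14075469e+00, -8.22807395e-05,  2.77278307e+00]), 'ft_force': array([-0.70186038, -0.73057737,  0.043088  ]), 'moment': array([-0.0037304 ,  0.01711622, -0.02818119]), 'grip_force': 0.0, 'opening': 1.0010991858150193} -18.8
```

View pics/top0.png

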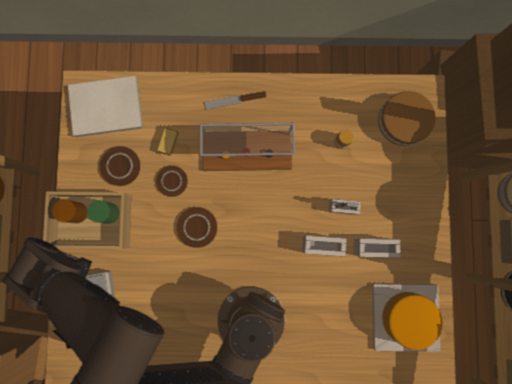

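View pics/scene0.png

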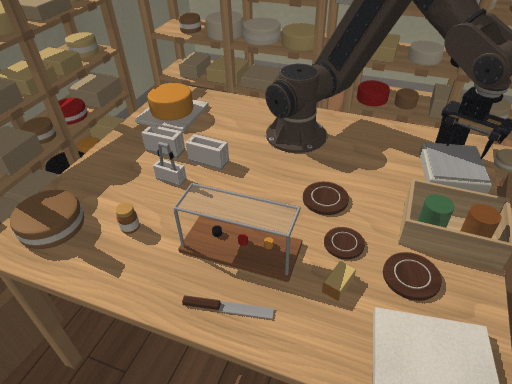

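The pictures show the small stand holding the tongs at top (346,207), and the display at (248,147) with black, red and yellow cheeses (scene (217,231), (242,239), (268,243)). The smallest tasting board is at top (172,181). Next I'll measure these.

```bash
cat > h.py <<'E'
import numpy as np,cv2
def cam(r): 
    V=np.array(r["view"]);R=V[:3,:3];return np.array(r["mtx"]),R,-R.T@V[:3,3],V[:3,3]
def ray(r,uv,z):
    K,R,c,_=cam(r);d=R.T@np.linalg.inv(K)@[uv[0],uv[1],1.];return c+d*(z-c[2])/d[2]
def proj(r,p):
    K,R,c,t=cam(r);q=K@(R@np.array(p,float)+t);return q[:2]/q[2]
def blobs(img,lo,hi,amin=5,roi=None):
    m=cv2.inRange(cv2.cvtColor(img,cv2.COLOR_BGR2HSV),lo,hi)
    if roi: k=np.zeros_like(m);x0,y0,x1,y1=roi;k[y0:y1,x0:x1]=255;m&=k
    n,_,s,c=cv2.connectedComponentsWithStats(m)
    return [(s[i,4],s[i,:4].tolist(),c[i].round(1).tolist()) for i in range(1,n) if s[i,4]>=amin],m
E
python3 - <<'E'
import pickle,cv2,numpy as np
from h import *
d=pickle.load(open("cams0.pkl","rb"))
for n in d: print(n,"campos",cam(d[n])[2].round(0))
S,T=d["scene"],d["top"]
for nm,lo,hi,roi in [("red",(0,150,60),(6,255,255),(225,220,260,260)),("red2",(174,150,60),(180,255,255),(225,220,260,260)),("yel",(15,170,150),(30,255,255),(255,225,285,260)),("blk",(0,0,0),(180,255,40),(205,220,228,245))]:
    b,_=blobs(S["pixels"],lo,hi,5,roi); print(nm,b,[ray(S,x[2],29).round(0)for x in b])
# stand & display & board coarse
for uv,z in [((172,181),12),((120,166),12),((196,227),12),((346,207),62),((325,246),62)]: print(uv,ray(T,uv,z).round(0))
for uv in [(201,124),(293,124),(293,156),(201,156)]: print("guard",ray(T,uv,172).round(0))
for uv in [(204,170),(291,170)]: print("board front",ray(T,uv,18).round(0))
a=cv2.resize(T["pixels"][110:260,150:410],None,fx=3,fy=3,interpolation=cv2.INTER_CUBIC)
b=cv2.resize(S["pixels"][120:290,140:400],None,fx=3,fy=3,interpolation=cv2.INTER_CUBIC)
cv2.imwrite("pics/tz.png",a);cv2.imwrite("pics/sz.png",b)
E
```

```text
scene campos [1339.  370.  917.]
top campos [ 312.   21. 1641.]
wrist campos [149. 613. 384.]
red [(np.int32(91), [238, 234, 10, 12], [242.5, 239.3])] [array([626.,  26.,  29.])]
red2 [] []
yel [(np.int32(37), [264, 237, 10, 6], [268.5, 239.2])] [array([599.,  98.,  29.])]
blk [(np.int32(80), [212, 226, 10, 11], [216.8, 231.3])] [array([623., -60.,  29.])]
(172, 181) [513. 305.  12.]
(120, 166) [568. 505.  12.]
(196, 227) [340. 210.  12.]
(346, 207) [ 418. -343.   62.]
(325, 246) [ 275. -265.   62.]
guard [693. 182. 172.]
guard [ 697. -137.  172.]
guard [ 584. -137.  172.]
guard [581. 180. 172.]
board front [555. 184.  18.]
board front [ 559. -146.   18.]
```

View pics/tz.png

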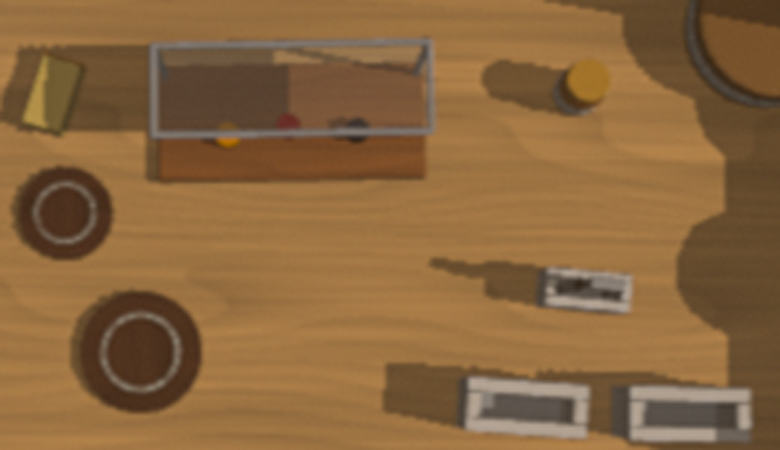

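View pics/sz.png

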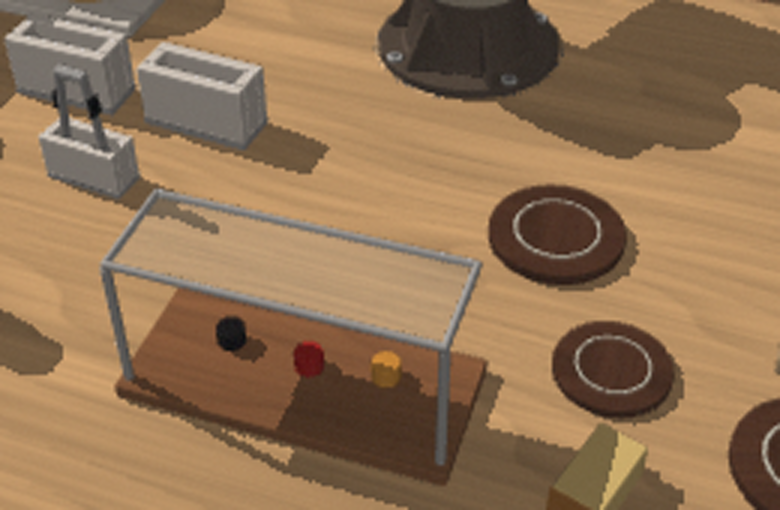

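Red cheese at world (626,26), guard front edge at x≈583, stand at (418,-343) with yaw ≈-0.08, small board at (513,305). Since the tool only points down, the tongs must be tilted within the grip, using the slot edge, to reach under the guard.

```bash
cat >> h.py <<'E'
from scipy.spatial.transform import Rotation as Ro
def go(s,p,yaw=None):
    R=Ro.from_euler("xyz",s["tcp_rot"]).as_matrix(); d=R.T@(np.array(p)-s["eef_pos"])
    r=0 if yaw is None else -(yaw-s["tcp_rot"][2]+np.pi)%(2*np.pi)-np.pi
    if yaw is not None: r=-((yaw-s["tcp_rot"][2]+np.pi)%(2*np.pi)-np.pi)
    return d.round(1).tolist(),round(float(r),3)
E
python3 - <<'E'
import pickle
from h import *
from cell import env
d=pickle.load(open("cams0.pkl","rb"));T=d["top"]
hsv=cv2.cvtColor(T["pixels"],cv2.COLOR_BGR2HSV)
sub=T["pixels"][196:218,326:366]
m=((hsv[...,1]<60)&(hsv[...,2]>110)).astype(np.uint8);k=np.zeros_like(m);k[195:218,325:366]=1;m*=k
ys,xs=np.nonzero(m);r=cv2.minAreaRect(np.c_[xs,ys].astype(np.float32));print(r,len(xs))
for p in cv2.boxPoints(r): print(p,ray(T,p,62).round(1))
print("ctr",ray(T,r[0],62).round(1))
# ring of small board
m=((hsv[...,1]<90)&(hsv[...,2]>110)).astype(np.uint8);k=np.zeros_like(m);k[165:197,157:188]=1;m*=k
ys,xs=np.nonzero(m);e=cv2.fitEllipse(np.c_[xs,ys].astype(np.float32)) ;print("ring",e,ray(T,e[0],12).round(1))
print(go(env.state(),[500,250,300],3.06))
E
```

```text
((345.2574462890625, 206.4257354736328), (27.66203498840332, 12.139453887939453), 5.710593223571777) 227
[330.89108 211.0891 ] [ 402.2 -287.4   62. ]
[332.09903 199.0099 ] [ 446.6 -292.2   62. ]
[359.6238  201.76237] [ 437.6 -393.    62. ]
[358.41586 213.84157] [ 393.3 -387.9   62. ]
ctr [ 419.9 -340.1   62. ]
ring ((171.26280212402344, 180.58377075195312), (18.729713439941406, 19.14658546447754), 23.986045837402344) [514.1 307.9  12. ]
([-376.3, -211.5, -85.7], -0.287)
```

>>> step_arm([
  {"tx": -376,"ty": -211,"tz": -86,"roll": -0.285},
  {"tx": -376,"ty": -211,"tz": -86,"roll": -0.285},
  {"tx": -376,"ty": -211,"tz": -86,"roll": -0.285},
  {"tx": -376,"ty": -211,"tz": -86,"roll": -0.285},
  {"tx": -376,"ty": -211,"tz": -86,"roll": -0.285},
  {"tx": -376,"ty": -211,"tz": -86,"roll": -0.285},
  {"tx": -376,"ty": -211,"tz": -86,"roll": -0.285},
  {"tx": -376,"ty": -211,"tz": -86,"roll": -0.285},
  {"tx": -376,"ty": -211,"tz": -86,"roll": -0.285},
  {"tx": -376,"ty": -211,"tz": -86,"roll": -0.285},
  {"tx": -376,"ty": -211,"tz": -86,"roll": -0.285},
  {"tx": -376,"ty": -211,"tz": -86,"roll": -0.285},
])

```text
t: 1.15
eef_pos: [502.8, 247.3, 301.3]
tcp_rot: [-3.142, 0.002, 3.054]
ft_force: [0.0, -0.2, -0.2]
opening: 0.998
grip_force: 0.0
```

```bash
python3 - <<'E'
from h import *
from cell import env
s=env.state();print(s["eef_pos"],s["tcp_rot"],go(s,[500,-150,300]),go(s,[420,-340,300],3.053))
E
```

```text
[502.79585121 247.28229007 301.29143918] [-3.14151810e+00  1.67196458e-03  3.05381548e+00] ([-32.0, -396.0, 1.4], 0.0) ([31.0, -592.3, 1.3], 0.001)
```

>>> step_arm([
  {"tx": 31,"ty": -592,"tz": 0},
  {"tx": 31,"ty": -592,"tz": 0},
  {"tx": 31,"ty": -592,"tz": 0},
  {"tx": 31,"ty": -592,"tz": 0},
  {"tx": 31,"ty": -592,"tz": 0},
  {"tx": 31,"ty": -592,"tz": 0},
  {"tx": 31,"ty": -592,"tz": 0},
  {"tx": 31,"ty": -592,"tz": 0},
  {"tx": 31,"ty": -592,"tz": 0},
  {"tx": 31,"ty": -592,"tz": 0},
  {"tx": 31,"ty": -592,"tz": 0},
  {"tx": 31,"ty": -592,"tz": 0},
])

```text
validation failed for argument at $.mo...
```

```bash
python3 - <<'E'
from h import *
from cell import env
s=env.state();print(s["eef_pos"],s["tcp_rot"],go(s,[420,-340,290],3.053))
E
```

```text
[502.79585121 247.28229007 301.29143918] [-3.14151810e+00  1.67196458e-03  3.05381548e+00] ([31.0, -592.3, 11.3], 0.001)
```

>>> step_arm([
  {"tx": 25,"ty": -490,"tz": 0,"roll": 0},
  {"tx": 25,"ty": -490,"tz": 0,"roll": 0},
  {"tx": 25,"ty": -490,"tz": 0,"roll": 0},
  {"tx": 25,"ty": -490,"tz": 0,"roll": 0},
  {"tx": 25,"ty": -490,"tz": 0,"roll": 0},
  {"tx": 25,"ty": -490,"tz": 0,"roll": 0},
  {"tx": 25,"ty": -490,"tz": 0,"roll": 0},
  {"tx": 25,"ty": -490,"tz": 0,"roll": 0},
  {"tx": 25,"ty": -490,"tz": 0,"roll": 0},
  {"tx": 25,"ty": -490,"tz": 0,"roll": 0},
  {"tx": 25,"ty": -490,"tz": 0,"roll": 0},
  {"tx": 25,"ty": -490,"tz": 0,"roll": 0},
])

```text
t: 2.15
eef_pos: [433.2, -237.7, 300.4]
tcp_rot: [3.142, -0.0, 3.057]
ft_force: [0.1, 0.5, 0.3]
opening: 0.996
grip_force: 0.0
```

```bash
python3 - <<'E'
from h import *
from cell import env
s=env.state();print(s["eef_pos"],s["tcp_rot"],go(s,[420,-340,230],3.053))
E
```

```text
[ 433.24468596 -237.72522332  300.43701134] [ 3.14153932e+00 -1.12374026e-04  3.05718505e+00] ([4.6, -103.0, 70.4], 0.004)
```

>>> step_arm([
  {"tx": 5,"ty": -103,"tz": 40,"roll": 0},
  {"tx": 5,"ty": -103,"tz": 80,"roll": 0},
  {"tx": 5,"ty": -103,"tz": 80,"roll": 0},
  {"tx": 5,"ty": -103,"tz": 80,"roll": 0},
  {"tx": 5,"ty": -103,"tz": 80,"roll": 0},
])

```text
t: 2.57
eef_pos: [419.6, -338.1, 218.3]
tcp_rot: [3.138, -0.003, 3.056]
ft_force: [-0.1, 0.2, 0.4]
opening: 1.0
grip_force: 0.0
```

```bash
python3 - <<'E'
from h import *
from cell import env,optics
import pickle
s=env.state();print(s["eef_pos"],s["tcp_rot"])
w=optics.read_camera("wrist");pickle.dump(w,open("w1.pkl","wb"))
im=w["pixels"].copy()
g=proj(w,[s["eef_pos"][0],s["eef_pos"][1],151]);print("tcp at z151 px",g)
cv2.imwrite("pics/w1.png",im)
E
```

```text
[ 419.55221691 -338.14686317  218.27758622] [ 3.13847607 -0.00332905  3.05563544]
tcp at z151 px [257.42088594 201.75579996]
```

View pics/w1.png

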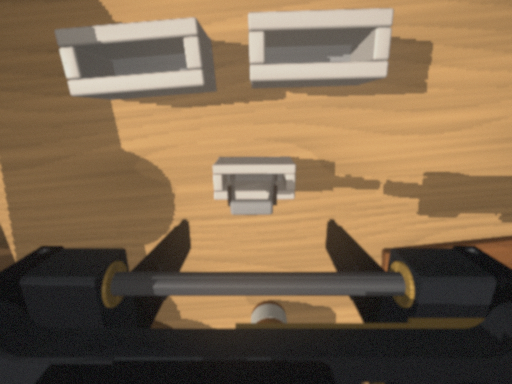

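```bash
python3 - <<'E'
from h import *
import pickle
w=pickle.load(open("w1.pkl","rb"));im=w["pixels"]
print("col",[im[r,251].tolist() for r in range(192,218)])
print("row209",[int(im[209,c].sum()//3) for c in range(224,280)])
for uv in [(231,207),(272,207),(251.5,201),(251.5,214),]: print(uv,ray(w,uv,156).round(1))
# stand rim z62
for uv in [(213,199),(295,195),(219,158),(295,157)]: print("stand",uv,ray(w,uv,62).round(1))
E
```

```text
col [[184, 201, 213], [189, 205, 217], [191, 207, 219], [190, 207, 218], [192, 207, 219], [187, 202, 215], [165, 178, 192], [134, 147, 158], [115, 125, 134], [125, 133, 140], [139, 148, 155], [152, 161, 168], [159, 169, 175], [161, 170, 178], [162, 171, 177], [159, 168, 174], [158, 165, 172], [158, 166, 173], [156, 164, 171], [152, 163, 170], [156, 163, 171], [142, 153, 163], [121, 140, 161], [102, 140, 176], [100, 150, 190], [106, 160, 207]]
row209 [161, 162, 163, 162, 161, 161, 166, 173, 172, 168, 166, 166, 166, 166, 166, 166, 166, 167, 166, 164, 166, 167, 167, 164, 165, 163, 164, 165, 163, 164, 163, 162, 164, 163, 165, 161, 165, 162, 163, 162, 163, 163, 162, 161, 161, 159, 144, 129, 126, 142, 155, 159, 159, 157, 157, 157]
(231, 207) [ 420.8 -362.7  156. ]
(272, 207) [ 424.1 -325.   156. ]
(251.5, 201) [ 416.6 -343.4  156. ]
(251.5, 214) [ 429.4 -344.5  156. ]
stand (213, 199) [ 441.1 -397.1   62. ]
stand (295, 195) [ 444.9 -291.9   62. ]
stand (219, 158) [ 389.2 -382.6   62. ]
stand (295, 157) [ 396.1 -289.6   62. ]
```

```bash
python3 - <<'E'
from h import *
from cell import env
print(go(env.state(),[421.5,-343.8,101],3.053))
E
```

```text
([-2.0, -6.5, 118.9], 0.004)
```

>>> step_arm([
  {"tx": -2,"ty": -6.5,"tz": 30,"roll": 0.003},
  {"tx": -2,"ty": -6.5,"tz": 60,"roll": 0.003},
  {"tx": -2,"ty": -6.5,"tz": 90,"roll": 0.003},
  {"tx": -2,"ty": -6.5,"tz": 110,"roll": 0.003},
  {"tx": -2,"ty": -6.5,"tz": 118.5,"roll": 0.003},
  {"tx": -2,"ty": -6.5,"tz": 118.5,"roll": 0.003},
  {"tx": -2,"ty": -6.5,"tz": 118.5,"roll": 0.003},
])

```text
t: 3.2
eef_pos: [422.8, -344.1, 103.5]
tcp_rot: [-3.141, 0.001, 3.056]
ft_force: [-0.5, 0.3, 0.2]
opening: 0.997
grip_force: 0.0
```

>>> step_arm([
  {"tx": 0,"ty": 0,"tz": 0,"roll": 0},
  {"tx": 0,"ty": 0,"tz": 0,"roll": 0},
  {"tx": 0,"ty": 0,"tz": 0,"roll": 0},
  {"tx": 0,"ty": 0,"tz": 0,"roll": 0},
  {"tx": 0,"ty": 0,"tz": 0,"roll": 0},
  {"tx": 0,"ty": 0,"tz": 0,"roll": 0},
], grip=60)

```text
t: 3.7
eef_pos: [421.9, -344.4, 102.3]
tcp_rot: [-3.142, 0.0, 3.055]
ft_force: [-0.4, 0.2, -0.1]
opening: 0.654
grip_force: 0.0
```

>>> step_arm([
  {"tx": 0,"ty": 0,"tz": 0,"roll": 0},
  {"tx": 0,"ty": 0,"tz": 0,"roll": 0},
  {"tx": 0,"ty": 0,"tz": 0,"roll": 0},
  {"tx": 0,"ty": 0,"tz": 0,"roll": 0},
  {"tx": 0,"ty": 0,"tz": 0,"roll": 0},
  {"tx": 0,"ty": 0,"tz": 0,"roll": 0},
], grip=48)

```text
t: 4.2
eef_pos: [421.8, -344.4, 102.0]
tcp_rot: [3.141, -0.0, 3.055]
ft_force: [-0.8, 0.4, -0.6]
opening: 0.509
grip_force: 7.0
```

>>> step_arm([
  {"tx": 0,"ty": 0,"tz": -15,"roll": 0},
  {"tx": 0,"ty": 0,"tz": -30,"roll": 0},
  {"tx": 0,"ty": 0,"tz": -43.5,"roll": 0},
  {"tx": 0,"ty": 0,"tz": -43.5,"roll": 0},
  {"tx": 0,"ty": 0,"tz": -43.5,"roll": 0},
])

```text
t: 4.62
eef_pos: [422.0, -344.5, 145.7]
tcp_rot: [-3.141, 0.001, 3.055]
ft_force: [-0.2, 0.1, -0.9]
opening: 0.503
grip_force: 7.0
```

>>> step_arm([
  {"tx": 7,"ty": 0,"tz": 0,"roll": 0},
  {"tx": 12,"ty": 0,"tz": 0,"roll": 0},
  {"tx": 18,"ty": 0,"tz": 0.5,"roll": 0},
  {"tx": 24,"ty": 0,"tz": 1,"roll": 0},
  {"tx": 24,"ty": 0,"tz": 1,"roll": 0},
  {"tx": 24,"ty": 0,"tz": 1,"roll": 0},
])

```text
t: 5.12
eef_pos: [397.5, -342.3, 144.5]
tcp_rot: [3.141, -0.0, 3.054]
ft_force: [-1.0, -0.7, -0.6]
opening: 0.507
grip_force: 7.0
```

```bash
python3 - <<'E'
from h import *
from cell import env,optics
s=env.state();print(s["eef_pos"],s["tcp_rot"],s["ft_force"],s["grip_force"])
w=optics.read_camera("scene");im=w["pixels"]
cv2.imwrite("pics/s2.png",cv2.resize(im[60:220,110:260],None,fx=4,fy=3.75,interpolation=cv2.INTER_CUBIC))
E
```

```text
[ 397.49923799 -342.34721978  144.45105687] [ 3.14121605e+00 -3.26898945e-04  3.05416058e+00] [-1.04340274 -0.73131647 -0.55921219] 7.023591175675392
```

View pics/s2.png

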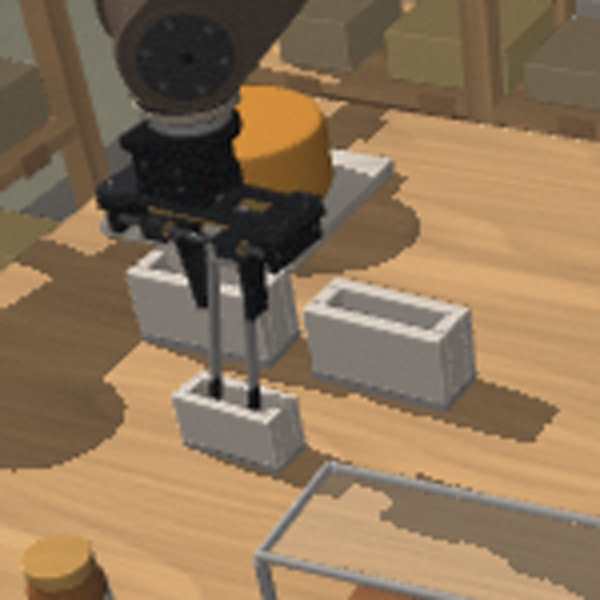

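>>> step_arm([
  {"tx": 6,"ty": 0,"tz": 1.2,"roll": 0},
  {"tx": 12,"ty": 0,"tz": 2.4,"roll": 0},
  {"tx": 18,"ty": 0,"tz": 4,"roll": 0},
  {"tx": 24,"ty": 0,"tz": 6,"roll": 0},
  {"tx": 30,"ty": 0,"tz": 8.5,"roll": 0},
  {"tx": 35,"ty": 0,"tz": 10.5,"roll": 0},
  {"tx": 40,"ty": 0,"tz": 13,"roll": 0},
  {"tx": 44,"ty": 0,"tz": 15,"roll": 0},
  {"tx": 44,"ty": 0,"tz": 15,"roll": 0},
  {"tx": 44,"ty": 0,"tz": 15,"roll": 0},
])

```text
t: 6.0
eef_pos: [354.0, -338.6, 129.5]
tcp_rot: [3.141, -0.0, 3.054]
ft_force: [-0.1, 0.6, 0.2]
opening: 0.507
grip_force: 7.0
```

>>> step_arm([
  {"tx": -3,"ty": 0,"tz": -10,"roll": 0},
  {"tx": -3,"ty": 0,"tz": -40,"roll": 0},
  {"tx": -3,"ty": 0,"tz": -70,"roll": 0},
  {"tx": -3,"ty": 0,"tz": -100,"roll": 0},
  {"tx": -3,"ty": 0,"tz": -100,"roll": 0},
  {"tx": -3,"ty": 0,"tz": -100,"roll": 0},
])

```text
t: 6.5
eef_pos: [357.6, -339.1, 230.8]
tcp_rot: [-3.139, 0.002, 3.055]
ft_force: [-0.3, -0.2, -2.2]
opening: 0.505
grip_force: 7.0
```

```bash
python3 - <<'E'
from h import *
from cell import env,optics
import pickle
s=env.state();print(s["eef_pos"],s["tcp_rot"],s["ft_force"],s["grip_force"])
d={n:optics.read_camera(n) for n in ("scene","top","wrist")};d["s"]=s;pickle.dump(d,open("c3.pkl","wb"))
for n in ("scene","top","wrist"):
  g=proj(d[n],s["eef_pos"]+[0,0,18.8]);print(n,g)
g=proj(d["scene"],s["eef_pos"]);x,y=int(g[0])-45,int(g[1])-25
a=cv2.resize(d["scene"]["pixels"][y:y+90,x:x+100],(400,360),interpolation=cv2.INTER_CUBIC);print(x,y)
b=cv2.resize(d["wrist"]["pixels"],(400,300));b=np.vstack([b,np.zeros((60,400,3),np.uint8)])
cv2.imwrite("pics/c3.png",np.hstack([a,b]))
E
```

```text
[ 357.57387477 -339.07310552  230.78042004] [-3.13940329e+00  2.22319846e-03  3.05508243e+00] [-0.2590343  -0.21506043 -2.20475991] 7.046366706490517
scene [169.5505547  109.45147738]
top [358.45810228 221.94593249]
wrist [256.64919779 248.6635533 ]
125 89
```

View pics/c3.png

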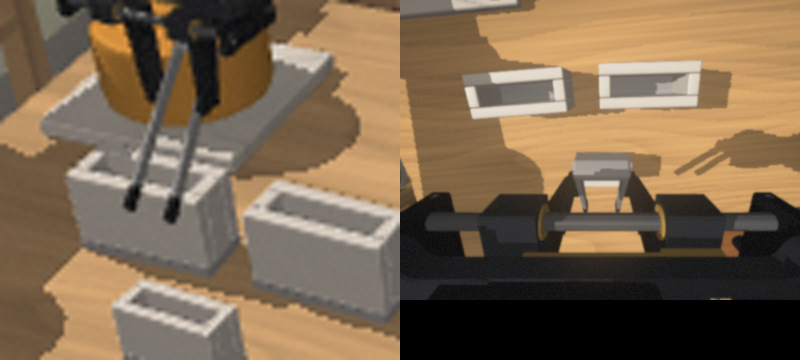

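```bash
python3 - <<'E'
from h import *
import pickle
d=pickle.load(open("c3.pkl","rb"));s=d["s"];g=s["eef_pos"]+[0,0,18.8];c=np.cos(-.088);sn=np.sin(-.088)
f=lambda t,L,y:g+np.array([c*L*np.sin(t)-sn*y,sn*L*np.sin(t)+c*y,-L*np.cos(t)])
for deg in (25,30,35,40): print(deg,*[proj(d["scene"],f(np.radians(deg),115,y)).round(1) for y in (-20,20)],proj(d["wrist"],f(np.radians(deg),-35,0)).round(1))
b,m=blobs(d["scene"]["pixels"],(0,0,0),(180,255,45),4,(150,128,180,150));print(b)
b,m=blobs(d["top"]["pixels"],(0,0,0),(180,255,45),4,(330,190,370,225));print(b)
E
```

```text
25 [161.5 141.6] [171.1 144.4] [256.5 253.6]
30 [159.6 141.8] [169.3 144.6] [256.5 247.3]
35 [157.8 141.8] [167.5 144.6] [256.5 241. ]
40 [156.1 141.5] [165.8 144.4] [256.5 234.9]
[(np.int32(16), [156, 135, 4, 7], [157.8, 138.1]), (np.int32(17), [166, 139, 4, 6], [167.6, 141.4])]
[]
```

```bash
python3 - <<'E'
from h import *
import pickle
d=pickle.load(open("c3.pkl","rb"));s=d["s"];g=s["eef_pos"]+[0,0,18.8];c=np.cos(-.088);sn=np.sin(-.088)
w=d["wrist"];im=w["pixels"].mean(2).astype(int)
print("col258 from 185",im[185:260,258].tolist())
print("col225",im[185:260,225].tolist())
for r in (200,205,212,220,228,240,250,260): print(r,im[r,210:305:2].tolist())
f=lambda t,L,x,y:g+np.array([c*(L*np.sin(t)+x*np.cos(t))-sn*y,sn*(L*np.sin(t)+x*np.cos(t))+c*y,-L*np.cos(t)+x*np.sin(t)])
for deg in (32,36,40,44):
  t=np.radians(deg); print(deg,"top face",[proj(w,f(t,-35,x,y)).round(0).tolist() for x,y in((-7,-20),(7,-20),(7,20))],"bottom face back",proj(w,f(t,-25,-7,-20)).round(0), "tip",proj(w,f(t,115,0,0)).round(0))
E
```

```text
col258 from 185 [167, 167, 168, 166, 163, 163, 162, 163, 155, 143, 126, 119, 116, 118, 121, 117, 117, 115, 118, 125, 135, 149, 155, 158, 155, 158, 156, 160, 157, 153, 141, 124, 113, 111, 110, 110, 113, 116, 113, 113, 110, 108, 101, 98, 100, 120, 162, 193, 209, 214, 212, 212, 207, 196, 180, 168, 166, 165, 164, 158, 158, 154, 156, 156, 162, 168, 172, 169, 163, 157, 155, 157, 160, 160, 163]
col225 [164, 165, 165, 166, 169, 166, 165, 162, 159, 150, 143, 143, 143, 140, 135, 129, 124, 120, 119, 127, 141, 153, 161, 163, 162, 162, 164, 163, 162, 160, 162, 162, 164, 165, 165, 167, 169, 163, 146, 124, 111, 105, 99, 96, 89, 91, 88, 87, 89, 80, 80, 80, 74, 68, 65, 59, 57, 52, 51, 50, 51, 54, 44, 51, 51, 57, 78, 124, 158, 168, 162, 158, 156, 159, 160]
200 [165, 165, 164, 164, 163, 164, 164, 142, 119, 114, 117, 118, 118, 118, 118, 118, 119, 118, 116, 118, 117, 116, 118, 118, 117, 118, 118, 116, 118, 116, 117, 116, 116, 120, 117, 113, 117, 118, 116, 119, 117, 114, 111, 109, 107, 108, 108, 110]
205 [156, 155, 157, 156, 155, 157, 156, 147, 139, 136, 137, 138, 138, 135, 136, 138, 135, 139, 138, 138, 1
[... 1220 characters left out ...]
91, 90, 61, 56, 54, 48, 47, 49, 47, 48, 45]
260 [39, 44, 46, 49, 46, 83, 150, 160, 159, 160, 160, 141, 121, 110, 76, 106, 158, 162, 160, 164, 161, 163, 162, 164, 163, 163, 164, 165, 166, 164, 163, 164, 147, 100, 126, 122, 125, 150, 157, 158, 157, 157, 131, 67, 44, 48, 41, 45]
32 top face [[217.0, 231.0], [216.0, 259.0], [297.0, 259.0]] bottom face back [219. 233.] tip [257. 255.]
36 top face [[217.0, 226.0], [216.0, 254.0], [297.0, 254.0]] bottom face back [220. 230.] tip [257. 263.]
40 top face [[217.0, 221.0], [216.0, 249.0], [297.0, 249.0]] bottom face back [220. 227.] tip [257. 271.]
44 top face [[218.0, 217.0], [216.0, 244.0], [297.0, 244.0]] bottom face back [220. 224.] tip [257. 279.]
```

```bash
python3 - <<'E'
from h import *
import pickle
d=pickle.load(open("c3.pkl","rb"))
w=cv2.resize(d["wrist"]["pixels"][180:280,200:310],(440,400),interpolation=cv2.INTER_CUBIC)
t=cv2.resize(d["scene"]["pixels"][95:150,140:190],(360,396),interpolation=cv2.INTER_CUBIC);t=np.vstack([t,np.zeros((4,360,3),np.uint8)])
cv2.imwrite("pics/c4.png",np.hstack([w,t]))
E
```

```text
(no output)
```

View pics/c4.png

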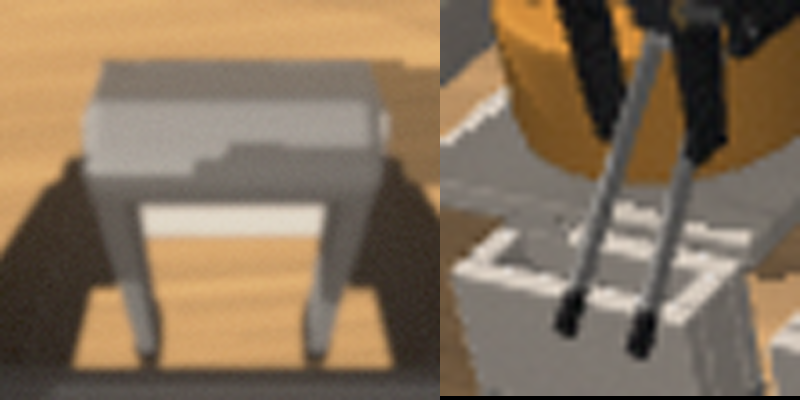

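```bash
python3 - <<'E'
from h import *
import pickle
from scipy.optimize import least_squares
d=pickle.load(open("c3.pkl","rb"));s=d["s"];g0=s["eef_pos"]+[0,0,18.8];c=np.cos(-.088);sn=np.sin(-.088)
w,S=d["wrist"],d["scene"]
# tong-frame point (x,y,z from tips); pose: tip origin position p (in plane), tilt t
def f(q,x,y,z):
    t=q[0];a=q[1]-z*np.sin(t)+x*np.cos(t);b=q[2]+z*np.cos(t)+x*np.sin(t)
    return g0+[c*a-sn*y,sn*a+c*y,b]
obs_tip=lambda q:np.r_[(proj(S,f(q,0,-20,0))+proj(S,f(q,0,20,0)))/2-[162.8,142.6],(proj(w,f(q,0,0,0))[1]-268.5)/1]
A=lambda q:np.r_[obs_tip(q)*2,[proj(w,f(q,-7,0,150))[1]-195,proj(w,f(q,7,0,150))[1]-204,proj(w,f(q,7,0,140))[1]-223]]
B=lambda q:np.r_[obs_tip(q)*2,[proj(w,f(q,-7,0,140))[1]-195,proj(w,f(q,-7,0,150))[1]-204,proj(w,f(q,7,0,150))[1]-223]]
for n,F in(("A",A),("B",B)):
  for t0 in (.3,.6,1.2):
    r=least_squares(F,[t0,60,-95]);print(n,np.degrees(r.x[0]).round(1),r.x[1:].round(1),r.cost.round(1),r.fun.round(1),"width",(proj(w,f(r.x,-7,20,150))-proj(w,f(r.x,-7,-20,150)))[0].round(1),(proj(w,f(r.x,7,20,150))-proj(w,f(r.x,7,-20,150)))[0].round(1))
for deg in (30,40,50,60,70):
  r=least_squares(lambda p:obs_tip([np.radians(deg),*p]),[60,-95]);print(deg,r.x.round(1),r.cost.round(2))
E
```

```text
A 46.4 [ 72.4 -90.1] 61.5 [-3.   1.2  0.  -6.1  8.1 -3.2] width 72.9 76.5
A 46.4 [ 72.4 -90.1] 61.5 [-3.   1.2  0.  -6.1  8.1 -3.2] width 72.9 76.5
A 46.4 [ 72.4 -90.1] 61.5 [-3.   1.2  0.  -6.1  8.1 -3.2] width 72.9 76.5
B 44.0 [ 70.4 -87.9] 76.9 [-2.5 -0.5 -1.   9.6 -7.2 -1.2] width 76.0 79.6
B 44.0 [ 70.4 -87.9] 76.9 [-2.5 -0.5 -1.   9.6 -7.2 -1.2] width 76.0 79.6
B 44.0 [ 70.4 -87.9] 76.9 [-2.5 -0.5 -1.   9.6 -7.2 -1.2] width 76.0 79.6
30 [ 70.7 -87.8] 0.9
40 [ 70.7 -87.8] 0.9
50 [ 70.7 -87.8] 0.9
60 [ 70.7 -87.8] 0.9
70 [ 70.7 -87.8] 0.9
```

The tongs are now tilted about 40°, with the tips about 70 mm ahead of the grip and 88 mm below it. I'm moving in front of the display.

```bash
python3 - <<'E'
from h import *
from cell import env
print(go(env.state(),[470,26,235],3.15))
E
```

```text
([-81.2, 372.8, -6.1], -0.095)
```

>>> step_arm([
  {"tx": -7,"ty": 30,"tz": -5,"roll": -0.01},
  {"tx": -14,"ty": 65,"tz": -5,"roll": -0.02},
  {"tx": -22,"ty": 100,"tz": -5,"roll": -0.03},
  {"tx": -30,"ty": 135,"tz": -5,"roll": -0.04},
  {"tx": -38,"ty": 172,"tz": -5,"roll": -0.05},
  {"tx": -46,"ty": 210,"tz": -5,"roll": -0.06},
  {"tx": -54,"ty": 248,"tz": -5,"roll": -0.07},
  {"tx": -62,"ty": 285,"tz": -5,"roll": -0.08},
  {"tx": -70,"ty": 320,"tz": -5,"roll": -0.09},
  {"tx": -76,"ty": 350,"tz": -5,"roll": -0.095},
  {"tx": -81,"ty": 373,"tz": -5,"roll": -0.095},
  {"tx": -81,"ty": 373,"tz": -5,"roll": -0.095},
])

```text
t: 7.65
eef_pos: [470.5, 29.0, 233.4]
tcp_rot: [3.141, -0.002, -3.13]
ft_force: [-0.1, 0.2, -1.1]
opening: 0.505
grip_force: 7.0
```

>>> step_arm([
  {"tx": 0,"ty": 0,"tz": 0,"roll": 0},
  {"tx": 0,"ty": 0,"tz": 0,"roll": 0},
  {"tx": 0,"ty": 0,"tz": 0,"roll": 0},
  {"tx": 0,"ty": 0,"tz": 0,"roll": 0},
], grip=50)

```text
t: 7.98
eef_pos: [470.0, 24.9, 234.4]
tcp_rot: [3.142, -0.0, -3.135]
ft_force: [0.3, -0.0, -0.7]
opening: 0.525
grip_force: 6.5
```

```bash
python3 - <<'E'
from h import *
from cell import env,optics
import pickle
s=env.state();print(s["eef_pos"],s["tcp_rot"],s["grip_force"],s["opening"])
d={n:optics.read_camera(n) for n in ("scene","top","wrist")};d["s"]=s;pickle.dump(d,open("c5.pkl","wb"))
for n in d:
  if n=="s":continue
  b,m=blobs(d[n]["pixels"],(0,140,45),(7,255,255),12);b2,_=blobs(d[n]["pixels"],(172,140,45),(180,255,255),12)
  for x in b+b2:
    p=ray(d[n],x[2],29)
    if abs(p[1]-26)<60 and abs(p[0]-620)<60: print(n,x,p.round(1))
t=proj(d["wrist"],s["eef_pos"]+[70,0,18.8-88]);print("tip exp",t,proj(d["wrist"],[620,26,29]),proj(d["scene"],s["eef_pos"]+[70,0,18.8-88]))
w=d["wrist"]["pixels"].copy();cv2.imwrite("pics/w5.png",w)
E
```

```text
[469.9504115   24.94868225 234.40924839] [ 3.14153154e+00 -4.32594777e-04 -3.13479899e+00] 6.48096039891243 0.5252416864896291
scene (np.int32(103), [238, 234, 10, 12], [242.5, 239.5]) [626.7  26.4  29. ]
top (np.int32(25), [242, 148, 8, 4], [245.4, 149.8]) [632.6  27.8  29. ]
wrist (np.int32(256), [249, 256, 19, 16], [257.9, 264.1]) [623.4  26.3  29. ]
tip exp [257.1936716  265.65699633] [257.70985487 262.20960246] [251.49979173 186.60414314]
```

View pics/w5.png

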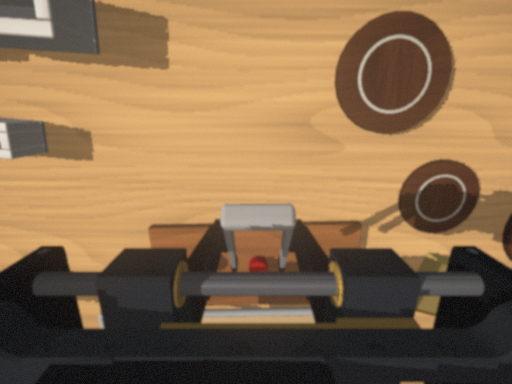

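```bash
python3 - <<'E'
from h import *
import pickle
d=pickle.load(open("c5.pkl","rb"));s=d["s"]
b,m=blobs(d["scene"]["pixels"],(0,0,0),(180,255,50),4,(235,172,270,195));print(b)
b,m=blobs(d["wrist"]["pixels"],(0,0,0),(180,255,60),4,(228,256,292,272));print(b)
im=d["wrist"]["pixels"].mean(2).astype(int)
for r in (258,262,266,269): print(r,im[r,226:294].tolist())
g=s["eef_pos"]+[0,0,18.8]
for y in (-22,22): print(proj(d["scene"],g+[70,y,-88]).round(1),proj(d["wrist"],g+[70,y,-88]).round(1))
E
```

```text
[(np.int32(12), [244, 179, 3, 6], [245.0, 181.5]), (np.int32(13), [259, 182, 3, 7], [260.2, 185.2])]
[(np.int32(9), [280, 269, 4, 3], [281.3, 270.0])]
258 [94, 103, 106, 114, 115, 118, 116, 112, 97, 81, 71, 79, 97, 108, 108, 106, 105, 107, 109, 108, 109, 109, 109, 106, 100, 94, 83, 78, 73, 68, 69, 62, 60, 57, 57, 59, 58, 57, 61, 63, 73, 74, 75, 73, 73, 75, 75, 78, 90, 95, 91, 89, 78, 88, 113, 123, 123, 118, 114, 114, 113, 109, 105, 107, 106, 105, 107, 103]
262 [73, 79, 95, 106, 114, 118, 115, 117, 104, 88, 71, 76, 92, 107, 106, 105, 109, 103, 105, 105, 106, 102, 102, 93, 82, 75, 75, 75, 79, 81, 81, 76, 74, 75, 73, 69, 64, 63, 55, 57, 62, 65, 72, 72, 74, 72, 75, 71, 74, 74, 71, 69, 65, 83, 105, 120, 118, 119, 110, 102, 89, 84, 79, 76, 74, 73, 78, 80]
266 [82, 93, 99, 100, 97, 99, 109, 109, 109, 89, 76, 80, 96, 102, 106, 103, 103, 105, 107, 106, 106, 103, 97, 85, 77, 79, 82, 78, 79, 79, 79, 79, 76, 77, 76, 79, 80, 73, 72, 68, 63, 61, 64, 70, 68, 68, 69, 66, 71, 72, 68, 69, 63, 77, 98, 109, 112, 107, 95, 83, 70, 72, 70, 70, 72, 70, 69, 72]
269 [101, 104, 102, 104, 94, 78, 61, 56, 56, 53, 60, 81, 96, 103, 101, 102, 101, 101, 103, 102, 101, 99, 89, 74, 62, 60, 64, 61, 67, 63, 59, 56, 58, 56, 64, 62, 58, 56, 67, 62, 64, 63, 67, 70, 72, 71, 71, 71, 72, 74, 72, 66, 58, 54, 47, 47, 52, 53, 54, 63, 70, 69, 70, 73, 73, 68, 69, 70]
[244.5 184.9] [235.6 265.5]
[258.6 188.3] [278.7 265.8]
```

>>> step_arm([
  {"tx": 0,"ty": 0.5,"tz": 30,"roll": 0},
  {"tx": 0,"ty": 0.5,"tz": 65,"roll": 0},
  {"tx": 0,"ty": 0.5,"tz": 100,"roll": 0},
  {"tx": 0,"ty": 0.5,"tz": 120,"roll": 0},
  {"tx": 0,"ty": 0.5,"tz": 129,"roll": 0},
  {"tx": 0,"ty": 0.5,"tz": 129,"roll": 0},
  {"tx": 0,"ty": 0.5,"tz": 129,"roll": 0},
  {"tx": 0,"ty": 0.5,"tz": 129,"roll": 0},
])

```text
t: 8.8
eef_pos: [470.9, 26.2, 106.9]
tcp_rot: [-3.141, 0.002, -3.133]
ft_force: [-0.5, -0.8, -1.1]
opening: 0.526
grip_force: 6.5
```

```bash
python3 - <<'E'
from h import *
from cell import env
s=env.state();print(s["eef_pos"],s["tcp_rot"],s["ft_force"],go(s,[558,25.5,102.8]))
E
```

```text
[470.90461829  26.15288602 106.88435595] [-3.14144963e+00  2.13563981e-03 -3.13349119e+00] [-0.46899233 -0.79416788 -1.0932179 ] ([-87.1, -1.4, 4.3], 0.0)
```

>>> step_arm([
  {"tx": -12,"ty": -0.5,"tz": 0,"roll": 0},
  {"tx": -26,"ty": -0.5,"tz": 0,"roll": 0},
  {"tx": -40,"ty": -0.5,"tz": 0,"roll": 0},
  {"tx": -52,"ty": -0.5,"tz": 0,"roll": 0},
  {"tx": -62,"ty": -0.5,"tz": 0,"roll": 0},
  {"tx": -72,"ty": -0.5,"tz": 0.5,"roll": 0},
  {"tx": -80,"ty": -0.5,"tz": 1,"roll": 0},
  {"tx": -87,"ty": -0.5,"tz": 1.5,"roll": 0},
  {"tx": -87,"ty": -0.5,"tz": 1.5,"roll": 0},
  {"tx": -87,"ty": -0.5,"tz": 1.5,"roll": 0},
  {"tx": -87,"ty": -0.5,"tz": 1.5,"roll": 0},
])

```text
t: 9.72
eef_pos: [556.6, 26.6, 104.0]
tcp_rot: [3.141, -0.001, -3.133]
ft_force: [0.0, -0.3, -0.6]
opening: 0.526
grip_force: 6.5
```

```bash
python3 - <<'E'
from h import *
from cell import env,optics
import pickle
s=env.state();print(s["eef_pos"],s["tcp_rot"],s["ft_force"],s["grip_force"])
d={n:optics.read_camera(n) for n in ("scene","wrist")};d["s"]=s;pickle.dump(d,open("c6.pkl","wb"))
for n in ("scene","wrist"):
  b,m=blobs(d[n]["pixels"],(0,140,45),(7,255,255),8)
  for x in b:
    p=ray(d[n],x[2],29)
    if abs(p[1]-26)<60 and abs(p[0]-620)<60: print(n,x,p.round(1))
a=cv2.resize(d["scene"]["pixels"][190:265,200:300],(480,360),interpolation=cv2.INTER_CUBIC)
b=cv2.resize(d["wrist"]["pixels"][190:280,215:295],(320,360),interpolation=cv2.INTER_CUBIC)
cv2.imwrite("pics/c6.png",np.hstack([a,b]))
E
```

```text
[556.63908702  26.5578103  104.00999416] [ 3.14148257e+00 -6.81689935e-04 -3.13334286e+00] [ 0.02514331 -0.34317489 -0.56963397] 6.4762285351753235
scene (np.int32(102), [238, 234, 10, 12], [242.4, 239.5]) [626.8  26.1  29. ]
wrist (np.int32(604), [243, 247, 29, 25], [257.0, 260.2]) [623.7  26.3  29. ]
```

View pics/c6.png

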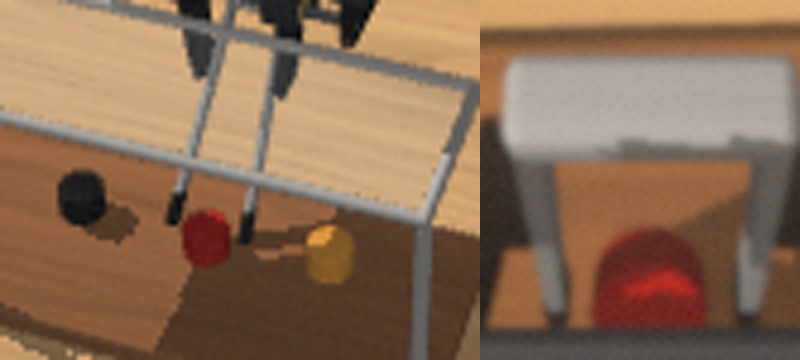

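```bash
python3 - <<'E'
from h import *
import pickle
d=pickle.load(open("c6.pkl","rb"));s=d["s"]
b,m=blobs(d["scene"]["pixels"],(0,0,0),(180,255,50),4,(230,225,258,245));print(b)
for z in (28,32,36): print(z,ray(d["scene"],(243.4,238.6),z).round(1),ray(d["wrist"],(258.4,269),z).round(1))
g=s["eef_pos"]+[0,0,18.8];print(proj(d["scene"],g+[70,0,-88]),proj(d["wrist"],g+[70,0,-88]),proj(d["wrist"],[626,26,29]))
E
```

```text
[(np.int32(17), [235, 230, 4, 7], [236.3, 233.2]), (np.int32(17), [250, 234, 3, 7], [251.1, 237.3])]
28 [621.7  27.2  28. ] [634.8  27.8  28. ]
32 [624.9  28.7  32. ] [632.2  27.8  32. ]
36 [628.1  30.2  36. ] [629.6  27.8  36. ]
[242.46175404 238.19241215] [257.23215536 265.82423097] [256.70929184 262.18123304]
```

>>> step_arm([
  {"tx": -1,"ty": -1.5,"tz": 1.5,"roll": 0},
  {"tx": -1,"ty": -1.5,"tz": 1.5,"roll": 0},
  {"tx": -1,"ty": -1.5,"tz": 1.5,"roll": 0},
])

```text
t: 10.07
eef_pos: [558.1, 24.9, 102.6]
tcp_rot: [3.142, -0.0, -3.134]
ft_force: [-0.2, -0.5, -0.9]
opening: 0.525
grip_force: 6.5
```

>>> step_arm([
  {"tx": 0,"ty": 0,"tz": 0,"roll": 0},
  {"tx": 0,"ty": 0,"tz": 0,"roll": 0},
  {"tx": 0,"ty": 0,"tz": 0,"roll": 0},
  {"tx": 0,"ty": 0,"tz": 0,"roll": 0},
], grip=47.5)

```text
t: 10.4
eef_pos: [558.1, 25.1, 102.6]
tcp_rot: [3.142, 0.0, -3.133]
ft_force: [-0.2, -0.4, -1.5]
opening: 0.5
grip_force: 7.2
```

>>> step_arm([
  {"tx": 0,"ty": 0,"tz": 0,"roll": 0},
  {"tx": 0,"ty": 0,"tz": 0,"roll": 0},
  {"tx": 0,"ty": 0,"tz": 0,"roll": 0},
  {"tx": 0,"ty": 0,"tz": 0,"roll": 0},
], grip=46)

```text
t: 10.73
eef_pos: [558.2, 25.1, 102.6]
tcp_rot: [3.142, 0.0, -3.133]
ft_force: [0.5, 0.7, -0.7]
opening: 0.487
grip_force: 18.7
```

>>> step_arm([
  {"tx": 0,"ty": 0,"tz": -3,"roll": 0},
  {"tx": 0,"ty": 0,"tz": -7,"roll": 0},
  {"tx": 0,"ty": 0,"tz": -12,"roll": 0},
  {"tx": 0,"ty": 0,"tz": -18,"roll": 0},
  {"tx": 0,"ty": 0,"tz": -24,"roll": 0},
  {"tx": 0,"ty": 0,"tz": -24,"roll": 0},
  {"tx": 0,"ty": 0,"tz": -24,"roll": 0},
  {"tx": 0,"ty": 0,"tz": -24,"roll": 0},
])

```text
t: 11.4
eef_pos: [558.1, 25.0, 126.7]
tcp_rot: [3.142, 0.0, -3.133]
ft_force: [-0.8, -0.1, -0.5]
opening: 0.485
grip_force: 18.7
```

```bash
python3 - <<'E'
from h import *
from cell import env,optics
import pickle
s=env.state();print(s["eef_pos"],s["ft_force"],s["grip_force"])
d={n:optics.read_camera(n) for n in ("scene","wrist")};d["s"]=s;pickle.dump(d,open("c7.pkl","wb"))
for n in ("scene","wrist"):
  print(n,"exp",proj(d[n],[626,26,29]),proj(d[n],[626,26,53]))
  b,m=blobs(d[n]["pixels"],(0,140,45),(7,255,255),8)
  for x in b:
    p=ray(d[n],x[2],53)
    if abs(p[1]-26)<60 and abs(p[0]-620)<60: print(n,x,p.round(1))
E
```

```text
[558.08384302  25.02415212 126.66705452] [-0.82107117 -0.14414205 -0.46445922] 18.738656044006348
scene exp [242.46162134 239.30632043] [242.085616   233.81671049]
scene (np.int32(97), [237, 228, 10, 12], [241.7, 233.7]) [626.   24.8  53. ]
wrist exp [258.14663845 250.21410028] [258.18584615 261.821999  ]
wrist (np.int32(630), [243, 246, 30, 26], [257.6, 259.9]) [623.8  25.4  53. ]
```

>>> step_arm([
  {"tx": 4,"ty": 0,"tz": 0,"roll": 0},
  {"tx": 14,"ty": 0,"tz": 0,"roll": 0},
  {"tx": 28,"ty": 0,"tz": 0,"roll": 0},
  {"tx": 44,"ty": 0,"tz": 0,"roll": 0},
  {"tx": 60,"ty": 0,"tz": 0,"roll": 0},
  {"tx": 76,"ty": 0,"tz": 0,"roll": 0},
  {"tx": 90,"ty": 0,"tz": 0,"roll": 0},
  {"tx": 98,"ty": 0,"tz": -4,"roll": 0},
  {"tx": 104,"ty": 4,"tz": -14,"roll": 0},
  {"tx": 106,"ty": 14,"tz": -24,"roll": 0},
  {"tx": 107,"ty": 26,"tz": -30,"roll": 0},
  {"tx": 107,"ty": 40,"tz": -30,"roll": 0},
])

```text
t: 12.5
eef_pos: [451.3, 64.6, 158.7]
tcp_rot: [3.142, 0.003, -3.134]
ft_force: [0.7, 1.3, -1.4]
opening: 0.49
grip_force: 18.7
```

```bash
python3 - <<'E'
from h import *
from cell import env
import pickle
d=pickle.load(open("c5.pkl","rb"))
for n,(x0,y0,x1,y1) in (("wrist",(405,165,475,228)),("top",(157,165,188,197)),("scene",(326,230,364,256))):
    hsv=cv2.cvtColor(d[n]["pixels"],cv2.COLOR_BGR2HSV);m=((hsv[...,1]<90)&(hsv[...,2]>105)).astype(np.uint8);k=np.zeros_like(m);k[y0:y1,x0:x1]=1
    ys,xs=np.nonzero(m*k)
    if len(xs)>5: e=cv2.fitEllipse(np.c_[xs,ys].astype(np.float32));print(n,len(xs),e,ray(d[n],e[0],12).round(1))
s=env.state();print(s["eef_pos"],s["tcp_rot"],s["grip_force"],go(s,[447,308,150],3.15))
E
```

```text
wrist 305 ((440.3532409667969, 197.5369873046875), (41.87321090698242, 51.15872573852539), 56.59591293334961) [515.2 307.4  12. ]
top 25 ((171.38888549804688, 184.04718017578125), (11.645450592041016, 16.592988967895508), 85.21438598632812) [500.8 307.1  12. ]
scene 37 ((343.673828125, 240.31552124023438), (17.121152877807617, 24.98441505432129), 98.98006439208984) [512.  306.1  12. ]
[451.32651635  64.55309183 158.67518729] [ 3.14155100e+00  2.90215117e-03 -3.13414883e+00] 18.73936414718628 ([2.5, 243.5, 8.7], -0.001)
```

>>> step_arm([
  {"tx": 0,"ty": 20,"tz": 0,"roll": 0},
  {"tx": 1,"ty": 42,"tz": 0,"roll": 0},
  {"tx": 1,"ty": 66,"tz": 0,"roll": 0},
  {"tx": 1,"ty": 92,"tz": 0,"roll": 0},
  {"tx": 2,"ty": 118,"tz": 0,"roll": 0},
  {"tx": 2,"ty": 144,"tz": 0,"roll": 0},
  {"tx": 2,"ty": 170,"tz": 0,"roll": 0},
  {"tx": 2,"ty": 194,"tz": 0,"roll": 0},
  {"tx": 2,"ty": 216,"tz": 0,"roll": 0},
  {"tx": 2,"ty": 233,"tz": 0,"roll": 0},
  {"tx": 2,"ty": 243,"tz": 0,"roll": 0},
  {"tx": 2,"ty": 243,"tz": 0,"roll": 0},
])

```text
t: 13.5
eef_pos: [446.7, 308.7, 157.2]
tcp_rot: [3.141, 0.001, -3.132]
ft_force: [-0.2, -0.9, -1.3]
opening: 0.49
grip_force: 18.7
```

>>> step_arm([
  {"tx": 0,"ty": 0,"tz": 12,"roll": 0},
  {"tx": 0,"ty": 0,"tz": 26,"roll": 0},
  {"tx": 0,"ty": 0,"tz": 38,"roll": 0},
  {"tx": 0,"ty": 0,"tz": 46,"roll": 0},
  {"tx": 0,"ty": 0,"tz": 50,"roll": 0},
  {"tx": 0,"ty": 0,"tz": 50,"roll": 0},
  {"tx": 0,"ty": 0,"tz": 50,"roll": 0},
])

```text
t: 14.08
eef_pos: [447.1, 306.9, 107.0]
tcp_rot: [3.141, 0.0, -3.134]
ft_force: [0.3, 0.4, -1.5]
opening: 0.488
grip_force: 18.7
```

```bash
python3 - <<'E'
from h import *
from cell import env,optics
s=env.state();print(s["eef_pos"],s["tcp_rot"],s["ft_force"],s["grip_force"],go(s,[447.5,308,97.5],3.15))
z=s["eef_pos"][2]-84.7
for n in ("scene","wrist","top"):
  w=optics.read_camera(n);print(n,"exp",proj(w,[514.5,308,z+11]).round(1))
  b,m=blobs(w["pixels"],(0,140,45),(7,255,255),8)
  for x in b:
    p=ray(w,x[2],z+11)
    if abs(p[1]-308)<60 and abs(p[0]-515)<60: print(n,x,p.round(1))
E
```

```text
[447.08863365 306.90576427 107.03438494] [ 3.14142215e+00  2.66250756e-04 -3.13372852e+00] [ 0.30641986  0.40769262 -1.48434319] 18.738924264907837 ([-0.4, 1.1, 9.5], -0.001)
scene exp [345.  236.3]
scene (np.int32(112), [339, 230, 12, 13], [344.5, 236.1]) [514.3 306.5  33.3]
wrist exp [258.2 261. ]
wrist (np.int32(654), [242, 246, 31, 26], [257.2, 259.9]) [513.2 307.   33.3]
top exp [170.3 179.8]
top (np.int32(24), [169, 176, 6, 6], [171.8, 178.2]) [520.4 302.4  33.3]
```

>>> step_arm([
  {"tx": 0,"ty": 1,"tz": 3,"roll": 0},
  {"tx": 0,"ty": 1,"tz": 6,"roll": 0},
  {"tx": 0,"ty": 1,"tz": 8,"roll": 0},
  {"tx": 0,"ty": 1,"tz": 8.5,"roll": 0},
  {"tx": 0,"ty": 1,"tz": 8.5,"roll": 0},
  {"tx": 0,"ty": 1,"tz": 8.5,"roll": 0},
])

```text
t: 14.73
eef_pos: [446.8, 308.1, 98.1]
tcp_rot: [3.142, -0.0, -3.133]
ft_force: [-0.1, -0.1, -0.6]
opening: 0.485
grip_force: 18.7
```

>>> step_arm([
  {"tx": 0,"ty": 0,"tz": 0.5,"roll": 0},
  {"tx": 0,"ty": 0,"tz": 1,"roll": 0},
  {"tx": 0,"ty": 0,"tz": 1,"roll": 0},
  {"tx": 0,"ty": 0,"tz": 1,"roll": 0},
])

```text
t: 15.07
eef_pos: [446.8, 308.1, 97.2]
tcp_rot: [3.142, 0.0, -3.133]
ft_force: [-0.5, -0.8, -0.5]
opening: 0.488
grip_force: 18.7
```

>>> step_arm([
  {"tx": 0,"ty": 0,"tz": 0.5,"roll": 0},
  {"tx": 0,"ty": 0,"tz": 0.8,"roll": 0},
  {"tx": 0,"ty": 0,"tz": 0.8,"roll": 0},
  {"tx": 0,"ty": 0,"tz": 0.8,"roll": 0},
])

```text
t: 15.4
eef_pos: [446.9, 308.1, 96.4]
tcp_rot: [3.141, 0.0, -3.133]
ft_force: [-0.7, -0.1, 0.8]
opening: 0.484
grip_force: 18.8
```

>>> step_arm([
  {"tx": 0,"ty": 0,"tz": 0,"roll": 0},
  {"tx": 0,"ty": 0,"tz": 0,"roll": 0},
  {"tx": 0,"ty": 0,"tz": 0,"roll": 0},
], grip=47)

```text
t: 15.65
eef_pos: [446.9, 308.1, 96.3]
tcp_rot: [3.142, 0.0, -3.133]
ft_force: [-0.4, 0.2, -1.1]
opening: 0.499
grip_force: 7.6
```

>>> step_arm([
  {"tx": 0,"ty": 0,"tz": 0,"roll": 0},
  {"tx": 0,"ty": 0,"tz": 0,"roll": 0},
  {"tx": 0,"ty": 0,"tz": 0,"roll": 0},
  {"tx": 0,"ty": 0,"tz": 0,"roll": 0},
  {"tx": 0,"ty": 0,"tz": 0,"roll": 0},
  {"tx": 0,"ty": 0,"tz": 0,"roll": 0},
], grip=50)

```text
t: 16.15
eef_pos: [446.8, 308.1, 96.3]
tcp_rot: [3.142, 0.0, -3.133]
ft_force: [0.9, 0.7, -0.6]
opening: 0.527
grip_force: 6.5
```

>>> step_arm([
  {"tx": 0,"ty": 0,"tz": -4,"roll": 0},
  {"tx": 0,"ty": 0,"tz": -12,"roll": 0},
  {"tx": 0,"ty": 0,"tz": -22,"roll": 0},
  {"tx": 0,"ty": 0,"tz": -34,"roll": 0},
  {"tx": 0,"ty": 0,"tz": -50,"roll": 0},
  {"tx": 0,"ty": 0,"tz": -70,"roll": 0},
  {"tx": 0,"ty": 0,"tz": -90,"roll": 0},
  {"tx": 0,"ty": 0,"tz": -110,"roll": 0},
  {"tx": 0,"ty": 0,"tz": -125,"roll": 0},
  {"tx": 0,"ty": 0,"tz": -135,"roll": 0},
  {"tx": 0,"ty": 0,"tz": -135,"roll": 0},
  {"tx": 0,"ty": 0,"tz": -135,"roll": 0},
])

```text
t: 17.15
eef_pos: [446.7, 308.1, 231.7]
tcp_rot: [3.141, 0.001, -3.133]
ft_force: [-0.4, -0.0, -0.4]
opening: 0.525
grip_force: 6.5
```

```bash
python3 - <<'E'
from h import *
from cell import env,optics
s=env.state();print(s["eef_pos"],s["tcp_rot"],s["ft_force"],s["grip_force"],go(s,[460,-100,231]),go(s,[357.5,-339,231],3.053))
for n in ("scene","wrist"):
  w=optics.read_camera(n);print(n,"exp",proj(w,[514.5,308,23]).round(1))
  b,m=blobs(w["pixels"],(0,140,45),(7,255,255),8)
  for x in b:
    p=ray(w,x[2],23)
    if abs(p[1]-308)<60 and abs(p[0]-515)<60: print(n,x,p.round(1))
E
```

```text
[446.72814458 308.06136323 231.65664814] [ 3.14114006e+00  7.19912222e-04 -3.13341044e+00] [-0.36960618 -0.04978392 -0.43984928] 6.476716920733452 ([-9.9, -408.2, 0.5], 0.0) ([94.5, -646.3, 0.3], 0.097)
scene exp [344.6 238.6]
scene (np.int32(112), [340, 233, 11, 13], [344.7, 238.6]) [514.3 308.4  23. ]
wrist exp [257.5 213.8]
```

>>> step_arm([
  {"tx": -1,"ty": -25,"tz": 0,"roll": 0},
  {"tx": -2,"ty": -60,"tz": 0,"roll": 0},
  {"tx": -3,"ty": -98,"tz": 0,"roll": 0},
  {"tx": -4,"ty": -138,"tz": 0,"roll": 0},
  {"tx": -5,"ty": -178,"tz": 0,"roll": 0},
  {"tx": -6,"ty": -218,"tz": 0,"roll": 0},
  {"tx": -7,"ty": -258,"tz": 0,"roll": 0},
  {"tx": -8,"ty": -298,"tz": 0,"roll": 0},
  {"tx": -9,"ty": -338,"tz": 0,"roll": 0},
  {"tx": -10,"ty": -374,"tz": 0,"roll": 0},
  {"tx": -10,"ty": -400,"tz": 0,"roll": 0},
  {"tx": -10,"ty": -408,"tz": 0,"roll": 0},
], grip=48)

```text
t: 18.25
eef_pos: [459.9, -102.9, 230.4]
tcp_rot: [3.141, -0.001, -3.136]
ft_force: [0.0, -0.2, -1.1]
opening: 0.507
grip_force: 7.0
```

```bash
python3 - <<'E'
from h import *
from cell import env
s=env.state();print(s["eef_pos"],s["tcp_rot"],s["grip_force"],go(s,[356,-338.6,231],3.055))
E
```

```text
[ 459.90724195 -102.86578402  230.37774956] [ 3.14144987e+00 -1.37920238e-03 -3.13624426e+00] 7.04583652317524 ([105.2, -235.2, -0.5], 0.092)
```

>>> step_arm([
  {"tx": 12,"ty": -27,"tz": 0,"roll": 0.01},
  {"tx": 27,"ty": -62,"tz": 0,"roll": 0.025},
  {"tx": 43,"ty": -97,"tz": 0,"roll": 0.04},
  {"tx": 59,"ty": -132,"tz": 0,"roll": 0.055},
  {"tx": 75,"ty": -167,"tz": 0,"roll": 0.07},
  {"tx": 90,"ty": -202,"tz": 0,"roll": 0.085},
  {"tx": 101,"ty": -226,"tz": 0,"roll": 0.092},
  {"tx": 105,"ty": -236,"tz": 0,"roll": 0.092},
  {"tx": 105,"ty": -236,"tz": 0,"roll": 0.092},
  {"tx": 105,"ty": -236,"tz": 0,"roll": 0.092},
  {"tx": 105,"ty": -236,"tz": 0,"roll": 0.092},
])

```text
t: 19.17
eef_pos: [357.6, -335.2, 231.0]
tcp_rot: [3.141, -0.0, 3.059]
ft_force: [-0.3, 0.1, -0.7]
opening: 0.504
grip_force: 7.0
```

```bash
python3 - <<'E'
from h import *
from cell import env,optics
s=env.state();print(s["eef_pos"],s["tcp_rot"],s["grip_force"],go(s,[356,-338.6,122.5],3.055))
c=np.cos(-.088);sn=np.sin(-.088);g=s["eef_pos"]+[0,0,18.8]
d={n:optics.read_camera(n) for n in ("scene","wrist")}
tip=g+[c*70.7,sn*70.7,-88]
b,m=blobs(d["scene"]["pixels"],(0,0,0),(180,255,45),4,(150,128,180,150));print(b,proj(d["scene"],tip))
x,y=proj(d["wrist"],tip).round().astype(int);print(x,y);im=d["wrist"]["pixels"].mean(2).astype(int)
for r in (262,264,266,268,270): print(r,im[r,228:290].tolist())
E
```

```text
[ 357.6049876  -335.23894428  231.0010439 ] [ 3.14064533e+00 -4.42723628e-04  3.05892504e+00] 7.045845687389374 ([1.3, -3.6, 108.5], 0.004)
[(np.int32(15), [157, 136, 4, 6], [158.8, 138.7]), (np.int32(16), [167, 138, 4, 7], [168.9, 141.1])] [162.45239007 142.5823707 ]
257 266
262 [162, 161, 164, 159, 152, 137, 128, 122, 116, 101, 83, 75, 104, 137, 156, 159, 159, 160, 159, 162, 162, 162, 160, 160, 160, 159, 161, 160, 161, 159, 159, 158, 157, 158, 156, 156, 157, 158, 155, 156, 160, 156, 155, 159, 157, 157, 144, 117, 94, 104, 119, 123, 121, 124, 129, 141, 153, 156, 159, 156, 158, 158]
264 [162, 163, 163, 163, 155, 142, 132, 123, 119, 111, 90, 82, 107, 142, 156, 162, 162, 159, 163, 161, 162, 161, 162, 162, 161, 162, 160, 163, 161, 160, 160, 160, 160, 158, 160, 157, 160, 162, 157, 159, 162, 160, 160, 160, 160, 157, 148, 117, 94, 99, 117, 120, 123, 123, 131, 148, 157, 159, 162, 158, 161, 160]
266 [159, 158, 158, 159, 150, 133, 118, 116, 113, 108, 92, 84, 111, 141, 155, 160, 159, 159, 160, 162, 161, 163, 160, 161, 162, 163, 161, 163, 162, 163, 163, 165, 161, 162, 162, 163, 162, 160, 160, 160, 162, 162, 162, 161, 160, 159, 152, 122, 97, 99, 107, 116, 117, 115, 127, 144, 155, 158, 156, 156, 155, 156]
268 [158, 157, 159, 158, 153, 135, 108, 85, 75, 73, 63, 85, 119, 145, 155, 157, 160, 158, 159, 160, 157, 160, 158, 162, 157, 159, 157, 158, 160, 157, 157, 158, 158, 157, 157, 155, 157, 155, 156, 155, 152, 158, 155, 153, 155, 152, 143, 118, 85, 71, 72, 78, 84, 104, 130, 148, 152, 153, 153, 155, 156, 155]
270 [150, 149, 150, 148, 149, 143, 117, 87, 67, 58, 67, 89, 120, 137, 146, 145, 147, 146, 146, 145, 145, 149, 147, 147, 148, 148, 149, 150, 151, 152, 151, 151, 151, 149, 144, 147, 147, 147, 146, 150, 147, 148, 149, 147, 147, 147, 143, 123, 92, 71, 70, 77, 92, 116, 140, 148, 152, 152, 152, 153, 154, 155]
```

```bash
python3 - <<'E'
from h import *
import pickle
from scipy.optimize import least_squares
d=pickle.load(open("c3.pkl","rb"));s=d["s"];g0=s["eef_pos"]+[0,0,18.8];c=np.cos(-.088);sn=np.sin(-.088)
w,S=d["wrist"],d["scene"]
def f(q,x,z):
    t,L,y=q;l=L-z;a=l*np.sin(t)+x*np.cos(t);b=-l*np.cos(t)+x*np.sin(t)
    return g0+[c*a-sn*y,sn*a+c*y,b]
im=w["pixels"].mean(2).astype(int);print([im[r,237] for r in range(255,275)],[im[r,279] for r in range(255,275)])
for row in (264,267):
 for use in (0,1):
  def F(q):
    r=np.r_[(proj(S,f(q,4,11))-[162.7,139.75])*3,proj(w,f(q,6,22))[1]-row,(q[2])/1.,(q[1]-115)/3]
    if use: r=np.r_[r,proj(w,f(q,-7,150))[1]-195,proj(w,f(q,7,150))[1]-204]
    return r
  r=least_squares(F,[.7,115,0]);q=r.x;print(row,use,np.degrees(q[0]).round(1),q[1:].round(1),r.fun.round(1),"tip",(q[1]*np.sin(q[0])).round(1),(-q[1]*np.cos(q[0])).round(1))
E
```

```text
[np.int64(83), np.int64(83), np.int64(85), np.int64(83), np.int64(89), np.int64(95), np.int64(97), np.int64(100), np.int64(106), np.int64(109), np.int64(113), np.int64(108), np.int64(93), np.int64(73), np.int64(52), np.int64(59), np.int64(60), np.int64(61), np.int64(63), np.int64(68)] [np.int64(128), np.int64(129), np.int64(130), np.int64(130), np.int64(127), np.int64(125), np.int64(125), np.int64(124), np.int64(120), np.int64(124), np.int64(120), np.int64(116), np.int64(102), np.int64(78), np.int64(65), np.int64(72), np.int64(75), np.int64(66), np.int64(58), np.int64(62)]
264 0 34.1 [114.4  -0.3] [ 0.4  0.1  0.2 -0.3 -0.2] tip 64.2 -94.7
264 1 47.1 [93.2  5.2] [ -1.2 -20.9  18.6   5.2  -7.3  -1.6  17.9] tip 68.3 -63.4
267 0 35.6 [114.3   0.3] [-0.5  0.  -0.2  0.3 -0.2] tip 66.5 -93.0
267 1 47.7 [94.   5.5] [ -1.7 -20.4  16.7   5.5  -7.   -1.7  17.4] tip 69.5 -63.2
```

>>> step_arm([
  {"tx": -1.7,"ty": -3.6,"tz": 25,"roll": 0.004},
  {"tx": -1.7,"ty": -3.6,"tz": 55,"roll": 0.004},
  {"tx": -1.7,"ty": -3.6,"tz": 75,"roll": 0.004},
  {"tx": -1.7,"ty": -3.6,"tz": 85,"roll": 0.004},
  {"tx": -1.7,"ty": -3.6,"tz": 85,"roll": 0.004},
  {"tx": -1.7,"ty": -3.6,"tz": 85,"roll": 0.004},
  {"tx": -1.7,"ty": -3.6,"tz": 85,"roll": 0.004},
])

```text
t: 19.85
eef_pos: [359.1, -340.2, 147.1]
tcp_rot: [-3.141, 0.001, 3.055]
ft_force: [-0.4, -1.5, -1.5]
opening: 0.507
grip_force: 7.0
```

```bash
python3 - <<'E'
from h import *
from cell import env,optics
s=env.state();print(s["eef_pos"],s["tcp_rot"],s["ft_force"],go(s,[359,-338.9,128.2],3.055))
w=optics.read_camera("scene");c=np.cos(-.088);sn=np.sin(-.088);g=s["eef_pos"]+[0,0,18.8]
b,m=blobs(w["pixels"],(0,0,0),(180,255,45),5,(150,150,190,175));print(b,proj(w,g+[c*61,sn*61,-84.5]))
for y in(-40,40):
  for x in (-11,11): print("slot",proj(w,[421+c*x-sn*y,-343.5+sn*x+c*y,62]).round(1))
E
```

```text
[ 359.09384922 -340.24745553  147.13722236] [-3.14082003e+00  8.57623473e-04  3.05467006e+00] [-0.43100082 -1.5454542  -1.49923417] ([0.2, 1.3, 18.9], -0.0)
[(np.int32(10), [161, 156, 3, 5], [161.9, 158.0]), (np.int32(11), [170, 159, 4, 6], [171.5, 161.4])] [166.74729692 160.1259086 ]
slot [160.7 160.3]
slot [156.9 163.7]
slot [179.2 166. ]
slot [175.6 169.5]
```

>>> step_arm([
  {"tx": 0,"ty": 1,"tz": 6,"roll": 0},
  {"tx": 0,"ty": 1,"tz": 11,"roll": 0},
  {"tx": 0,"ty": 1,"tz": 15,"roll": 0},
  {"tx": 0,"ty": 1,"tz": 18,"roll": 0},
  {"tx": 0,"ty": 1,"tz": 18,"roll": 0},
  {"tx": 0,"ty": 1,"tz": 18,"roll": 0},
])

```text
t: 20.4
eef_pos: [358.5, -339.3, 128.1]
tcp_rot: [3.141, -0.0, 3.054]
ft_force: [-0.1, 0.4, -0.6]
opening: 0.506
grip_force: 7.0
```

>>> step_arm([
  {"tx": -4,"ty": 0,"tz": 0,"roll": 0},
  {"tx": -8,"ty": 0,"tz": 0,"roll": 0},
  {"tx": -12,"ty": 0,"tz": 0,"roll": 0},
  {"tx": -16,"ty": 0,"tz": 0,"roll": 0},
  {"tx": -16,"ty": 0,"tz": 0,"roll": 0},
  {"tx": -16,"ty": 0,"tz": 0,"roll": 0},
])

```text
t: 20.9
eef_pos: [374.8, -340.7, 128.3]
tcp_rot: [3.142, 0.0, 3.054]
ft_force: [-0.0, 0.0, -1.3]
opening: 0.509
grip_force: 7.1
```

```bash
python3 - <<'E'
from h import *
from cell import env,optics
s=env.state();print(s["eef_pos"],s["tcp_rot"],s["ft_force"])
w=optics.read_camera("scene")
b,m=blobs(w["pixels"],(0,0,0),(180,255,45),3,(150,150,195,175));print(b)
c=np.cos(-.088);sn=np.sin(-.088);g=s["eef_pos"]+[0,0,18.8]
for t in (.35,.5,.63): print(t,proj(w,g+[c*104*np.sin(t),sn*104*np.sin(t),-104*np.cos(t)]))
E
```

```text
[ 374.83580673 -340.73510347  128.253014  ] [3.14157606e+00 1.81846132e-04 3.05417049e+00] [-0.04514812  0.04718006 -1.31620293]
[(np.int32(7), [162, 163, 3, 4], [163.4, 164.6]), (np.int32(7), [172, 166, 3, 3], [173.0, 167.0])]
0.35 [170.0926483  165.89813281]
0.5 [167.42547081 166.70697683]
0.63 [165.14137419 166.90320722]
```

>>> step_arm([
  {"tx": -5,"ty": 0,"tz": 0,"roll": 0},
  {"tx": -10,"ty": 0,"tz": 0,"roll": 0},
  {"tx": -15,"ty": 0,"tz": 0,"roll": 0},
  {"tx": -20,"ty": 0,"tz": 0,"roll": 0},
  {"tx": -25,"ty": 0,"tz": 0,"roll": 0},
  {"tx": -30,"ty": 0,"tz": 0,"roll": 0},
  {"tx": -35,"ty": 0,"tz": 0,"roll": 0},
  {"tx": -40,"ty": 0,"tz": 0,"roll": 0},
  {"tx": -44,"ty": 0,"tz": 0,"roll": 0},
  {"tx": -48,"ty": 0,"tz": 0,"roll": 0},
  {"tx": -48,"ty": 0,"tz": 0,"roll": 0},
])

```text
t: 21.87
eef_pos: [423.0, -345.1, 128.3]
tcp_rot: [-3.142, 0.0, 3.054]
ft_force: [-0.7, 0.5, -0.9]
opening: 0.503
grip_force: 7.2
```

>>> step_arm([
  {"tx": -3,"ty": 0,"tz": 0,"roll": 0},
  {"tx": -6,"ty": 0,"tz": 0,"roll": 0},
  {"tx": -6,"ty": 0,"tz": 0,"roll": 0},
  {"tx": -6,"ty": 0,"tz": 0,"roll": 0},
])

```text
t: 22.2
eef_pos: [428.4, -345.5, 128.3]
tcp_rot: [3.142, 0.0, 3.054]
ft_force: [-0.3, -0.5, -0.5]
opening: 0.505
grip_force: 7.2
```

```bash
python3 - <<'E'
from h import *
from cell import env,optics
s=env.state();print(s["eef_pos"],s["tcp_rot"],s["ft_force"],go(s,[421.8,-344.4,103],3.055))
w=optics.read_camera("wrist");im=w["pixels"].mean(2).astype(int)
print(im[195:275,257].tolist()); g=s["eef_pos"]+[0,0,18.8]
for deg in (-5,0,5,10): 
  t=np.radians(deg);print(deg,[proj(w,g+[-L*np.sin(t)+x*np.cos(t),0,L*np.cos(t)+x*np.sin(t)])[1].round(1) for L,x in((35,-7),(35,7))])
E
```

```text
[ 428.4080687  -345.52131745  128.28216222] [3.14154698e+00 1.31870243e-04 3.05384565e+00] [-0.25397441 -0.47044977 -0.50136671] ([6.7, 0.5, 25.3], -0.001)
[111, 110, 111, 109, 111, 111, 113, 110, 111, 112, 112, 112, 121, 144, 180, 208, 216, 218, 216, 218, 214, 216, 212, 197, 182, 169, 164, 165, 167, 169, 170, 170, 167, 170, 169, 165, 163, 160, 162, 158, 159, 160, 164, 170, 174, 176, 174, 171, 166, 162, 158, 161, 160, 161, 165, 163, 166, 165, 168, 165, 165, 163, 166, 166, 164, 158, 136, 106, 91, 87, 94, 96, 98, 100, 103, 104, 91, 73, 62, 67]
-5 [np.float64(273.7), np.float64(295.6)]
0 [np.float64(267.8), np.float64(291.6)]
5 [np.float64(261.6), np.float64(287.1)]
10 [np.float64(255.3), np.float64(282.1)]
```

>>> step_arm([
  {"tx": 3,"ty": 0.5,"tz": 0,"roll": 0},
  {"tx": 5.5,"ty": 0.5,"tz": 0,"roll": 0},
  {"tx": 5.5,"ty": 0.5,"tz": 6,"roll": 0},
  {"tx": 5.5,"ty": 0.5,"tz": 12,"roll": 0},
  {"tx": 5.5,"ty": 0.5,"tz": 17,"roll": 0},
  {"tx": 5.5,"ty": 0.5,"tz": 21,"roll": 0},
  {"tx": 5.5,"ty": 0.5,"tz": 24,"roll": 0},
  {"tx": 5.5,"ty": 0.5,"tz": 24,"roll": 0},
  {"tx": 5.5,"ty": 0.5,"tz": 24,"roll": 0},
])

```text
t: 23.0
eef_pos: [422.9, -344.5, 104.1]
tcp_rot: [3.141, -0.0, 3.054]
ft_force: [0.3, 0.4, -0.6]
opening: 0.506
grip_force: 7.2
```

>>> step_arm([
  {"tx": 0,"ty": 0,"tz": 1,"roll": 0},
  {"tx": 0,"ty": 0,"tz": 1.5,"roll": 0},
  {"tx": 0,"ty": 0,"tz": 1.5,"roll": 0},
  {"tx": 0,"ty": 0,"tz": 1.5,"roll": 0},
])

```text
t: 23.33
eef_pos: [423.0, -344.6, 103.1]
tcp_rot: [-3.141, 0.001, 3.054]
ft_force: [-0.0, -0.1, 3.2]
opening: 0.505
grip_force: 6.7
```

>>> step_arm([
  {"tx": 0,"ty": 0,"tz": 0,"roll": 0},
  {"tx": 0,"ty": 0,"tz": 0,"roll": 0},
  {"tx": 0,"ty": 0,"tz": 0,"roll": 0},
  {"tx": 0,"ty": 0,"tz": 0,"roll": 0},
  {"tx": 0,"ty": 0,"tz": 0,"roll": 0},
], grip=60)

```text
t: 23.75
eef_pos: [422.8, -344.5, 102.6]
tcp_rot: [3.141, -0.0, 3.054]
ft_force: [-0.3, -0.3, 0.3]
opening: 0.63
grip_force: 0.1
```

>>> step_arm([
  {"tx": 0,"ty": 0,"tz": 0,"roll": 0},
  {"tx": 0,"ty": 0,"tz": 0,"roll": 0},
  {"tx": 0,"ty": 0,"tz": 0,"roll": 0},
  {"tx": 0,"ty": 0,"tz": 0,"roll": 0},
  {"tx": 0,"ty": 0,"tz": 0,"roll": 0},
  {"tx": 0,"ty": 0,"tz": 0,"roll": 0},
  {"tx": 0,"ty": 0,"tz": 0,"roll": 0},
], grip=95)

```text
t: 24.33
eef_pos: [422.9, -344.5, 102.8]
tcp_rot: [3.141, -0.0, 3.054]
ft_force: [0.7, 0.5, 0.9]
opening: 0.986
grip_force: 0.0
```

>>> step_arm([
  {"tx": 0,"ty": 0,"tz": -15,"roll": 0},
  {"tx": 0,"ty": 0,"tz": -35,"roll": 0},
  {"tx": 0,"ty": 0,"tz": -60,"roll": 0},
  {"tx": 0,"ty": 0,"tz": -90,"roll": 0},
  {"tx": 0,"ty": 0,"tz": -115,"roll": 0},
  {"tx": 0,"ty": 0,"tz": -115,"roll": 0},
  {"tx": 0,"ty": 0,"tz": -115,"roll": 0},
  {"tx": 0,"ty": 0,"tz": -115,"roll": 0},
])

```text
t: 25.0
eef_pos: [422.6, -344.3, 217.2]
tcp_rot: [3.141, -0.001, 3.054]
ft_force: [-0.6, 0.0, -0.2]
opening: 1.002
grip_force: 0.0
```

```bash
python3 - <<'E'
from h import *
from cell import env,optics
import pickle
s=env.state();print(s["eef_pos"],s["ft_force"],s["t"])
w=optics.read_camera("wrist");im=w["pixels"].mean(2).astype(int);w1=pickle.load(open("w1.pkl","rb"))
print(proj(w,[421.8,-344.2,156]),proj(w1,[421.8,-344.2,156]))
print(im[185:225,251].tolist(),w1["pixels"].mean(2).astype(int)[185:225,251].tolist())
S=optics.read_camera("scene");b,m=blobs(S["pixels"],(0,140,45),(7,255,255),8,(330,225,360,255));print(b,[ray(S,x[2],23).round(1) for x in b])
S0=pickle.load(open("cams0.pkl","rb"))["scene"]
e=cv2.absdiff(S["pixels"],S0["pixels"]).max(2)[140:190,145:195];print("diff stand",(e>40).sum())
for nm,roi in (("yel",(255,225,285,260)),("blk",(205,220,228,245)),("jar",(105,195,145,240)),("block",(318,258,360,300))):
  x0,y0,x1,y1=roi;print(nm,(cv2.absdiff(S["pixels"],S0["pixels"]).max(2)[y0:y1,x0:x1]>40).sum())
E
```

```text
[ 422.5977717  -344.25769271  217.15423554] [-0.60967964  0.01896814 -0.16668323] 25.0
[257.5665511  202.90784851] [251.10388061 206.35144812]
[118, 119, 136, 166, 195, 206, 209, 208, 200, 180, 146, 130, 141, 157, 163, 171, 171, 171, 169, 166, 166, 165, 165, 162, 155, 154, 153, 154, 152, 153, 157, 163, 168, 169, 165, 159, 156, 154, 152, 154] [111, 114, 113, 117, 121, 150, 180, 199, 203, 205, 205, 206, 201, 178, 146, 124, 132, 147, 160, 167, 169, 170, 167, 165, 165, 163, 161, 163, 152, 140, 139, 146, 157, 163, 168, 166, 164, 156, 154, 150]
[(np.int32(101), [340, 233, 11, 12], [344.9, 238.7])] [array([514.5, 309. ,  23. ])]
diff stand 109
yel 141
blk 0
jar 0
block 51
```

```bash
python3 - <<'E'
from h import *
from cell import env,optics
import pickle
S0=pickle.load(open("cams0.pkl","rb"));c6=pickle.load(open("c6.pkl","rb"));S=optics.read_camera("scene")
for w in (S0["scene"],c6["scene"],S):
  print([x for x in blobs(w["pixels"],(12,150,60),(32,255,255),8,(258,230,280,250))[0]],[x for x in blobs(w["pixels"],(18,110,60),(35,255,255),60,(315,255,362,302))[0]])
  b,_=blobs(w["pixels"],(0,0,0),(180,255,45),4,(150,140,190,172));print("tongs plates",b)
E
```

```text
[(np.int32(117), [263, 237, 11, 13], [268.2, 242.6])] [(np.int32(589), [324, 261, 32, 38], [340.8, 277.1])]
tongs plates [(np.int32(5), [158, 151, 1, 5], [158.0, 153.0]), (np.int32(23), [169, 152, 5, 7], [170.8, 155.2])]
[(np.int32(114), [263, 237, 11, 13], [268.2, 242.7])] [(np.int32(584), [324, 261, 32, 38], [340.8, 277.0])]
tongs plates []
[(np.int32(118), [263, 237, 11, 13], [268.1, 242.6])] [(np.int32(588), [325, 261, 31, 37], [340.8, 277.1])]
tongs plates [(np.int32(5), [160, 151, 1, 5], [160.0, 153.0]), (np.int32(23), [171, 152, 5, 8], [172.8, 155.7])]
```

```bash
python3 -c "
from cell import env
print(env.job_done())"
```

```text
the job is handed in; nothing more can be done
None
```

The job is handed in at about 25 s, but no verdict came back: by the camera measurements, the red cheese stands about 1 mm from the ring's centre, the tongs are upright in their stand, and the other cheeses, jar and block show no movement.

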